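# Roll the knurled locking ring open by two turns

## Task

The knurled dark steel locking ring on the round aluminium fixture has already been backed off by part of a turn (less than one) from tight, where the white-filled line on its top faced the arrow on the disc. Without gripping anything or pressing hard, roll the ring anticlockwise (seen from above) with a fingertip against its knurled rim, counting turns, until it stands two full turns from tight with its line facing the arrow again, then take the finger away. Leave the grey plug in the ring, the brass standoff, the blue bin and the screwdriver alone: do not touch, lift, tip or shift them.

Things in the scene. Friction and masses are not known exactly. Their poses are not given: they have to be found in the camera images.
- ring (a joint): Turn of the knurled ring from tight, rad: 0 = tight, white line at the pointer; grows anticlockwise seen from above and counts on (6.28 = one turn, 12.57 = two); stop at 19. Starts at 2.0 to 4.6. Fixed vertical axis, does not rise; friction torque about 0.05 N m; stays where left. A rim push of 3 to 10 N by a finger that travels round with the ring drives it.
- ring_top (a point): Centre of the ring's top face, on the axis. Dark steel ring, 92 mm across its 40 vertical rim ribs, 20 mm high, top 76 mm over the table. Below: boss 72 mm across, then the upper disc (270 mm across, top 42 mm over the table). From 47 to 100 mm off the axis nothing rises above 48 mm over the table. In the ring a fixed steel sleeve, 44 mm across, rises to 79 mm.
- ring_mark (a point): Outer end of the white-filled line (flush) on the ring's top face, 43 mm from the axis; it turns with the ring. The line is 18 mm long and 7 mm wide, radial.
- pointer (a point): Tip of the flat dark steel arrow lying fixed on the disc beside the ring, 54 mm from the axis, 48 mm above the table; the arrow is 74 mm long and points at the axis.
- plug_center (a point): Centre of the loose grey plastic plug, 34 mm in diameter, 42 mm high, standing in the sleeve in the ring's middle; its top is 96 mm above the table. To be left alone.
- standoff_center (a point): Centre of the loose brass standoff, 14 mm in diameter, 25 mm high, standing on the fixture's disc about 112 mm from the ring's axis, its top 67 mm above the table. To be left alone.
- bin: Loose blue open parts bin, 160 x 110 x 75 mm; origin at the centre of its underside. To be left alone.
- driver: Loose screwdriver lying on the bench along its x axis, handle to -x. To be left alone.

How it is judged:
By the outcome, as a careful person would: the job done as asked, in the order asked, and still so for the second after the job is handed in, with the robot touching nothing.
It also fails if it takes over 70 s, if anything falls off the work surface, if the arm or the gripper's body presses on something with over 40 N, if the wrist force passes 120 N, or if a joint passes its speed limit or range.

## Robot

A 6-joint arm with a two-finger parallel gripper is mounted at the origin on the work surface. World frame = base frame: x ahead of the robot, y to its left, z up, the work surface at z = 0. Lengths are in m, angles in rad, forces in N, time in s.
With the tool pointing down it reaches from about 0.3 to 0.875 m from the base axis. Payload 6.4 kg.
Tool frame: the origin (TCP) lies between the finger pads; the fingertips stand 25 mm ahead of it and the grasp point (between the pads) lies 6 mm ahead of it; z points along the fingers, y is the line along which they close (so a half turn about z gives the same grasp; the last joint's range is limited). The gripper opens to 85 mm and grips with 20 to 120 N. Pads are 22 mm wide; open, the fingers measure 114 mm over their backs; the gripper's body (76 mm by 85 mm) begins 54 mm behind the grasp point. The pads swing forward as they close: fully open they stand 13 mm farther back than shut.
Start: joints at [-1.372, 0.181, 1.607, -0, 1.354, -0.206], TCP at [0.226, -0.529, 0.256] pointing down, gripper open.
Joint ranges: [-2.99, 2.99], [-0.89, 2.07], [0.3, 2.58], [-1.14, 4.28], [0, 2.63], [-3.12, 3.12]. Speed limits (rad/s): [2.57, 2.57, 3.01, 3.14, 3.14, 3.14].

## Interface

Orientations are given as a unit quaternion [w, x, y, z].
In Python, from bench import ctrl gives the robot as it stands.
- The arm moves only by the tool servo_tool, never from a script. Its argument "series" is text: rows parted by semicolons, each of 7 numbers parted by spaces: the gripper command: -1 is fully open, 1 is shut, values between are in proportion, then the shift along the tool's x, y, z in m, then the turn, a rotation vector about the tool's x, y, z in degrees. A call has 1 to 12 rows; each row is the pose to reach, as a shift and turn from the pose commanded when the call began, along the tool's axes at that moment; what a row does not reach only later rows make up. A row lasts 1/12 s, in which the tool goes at most 41.7 mm and 7.16 degrees, less where a joint would pass 70% of its speed; a pose out of reach is approached as far as the arm can. A call with a gripper value outside its range is refused whole. The fingers move at their own pace and stop on an object; the grip force is fixed at half the most. Time passes only in rows, so rows that repeat a pose let the fingers close. It gives the time, the measured TCP pose, the force, the opening and the grip force at its end, in the units of the state.
- ctrl.get_obs(): the state, without advancing time (a new reading comes with each control period).
- ctrl.camera(name): name is "scene" or "top" or "wrist"; returns a dict with "img" (420x560x3 uint8, red, green, blue), "z_map" (420x560 float32, m along the optical axis (not along the pixel's ray), 0 where there is no reading), "fovy" (degrees; the focal length in pixels is half the picture's height over the tangent of half this angle, whatever the lens; pixels are square), "cx", "cy" (the principal point, pixels), "extrinsics" (4x4, takes a point from camera to world coordinates); the wrist camera has in their place "T_tool_cam" (4x4, takes a point from camera to tool coordinates, whose origin is the TCP and whose axes are the flange's). Camera axes: x right, y down, z forward; pixel columns grow to the right and rows downward; lengths in m; the calibration is good to about 2 mm. A picture is of the moment at which its call begins: read the wrist's pose just before it.
- ctrl.hand_in(): hands the job in; it is judged then, once.
The state is a dict: "time_s": time; "q": joint angles; "dq": joint speeds; "joint_efforts": joint torques, N m; "eef_pos": TCP position; "eef_rot": TCP orientation; "wrist_force": force on the tool from outside, world axes, zero at the start; "torque": the same for the moment, N m; "opening": opening from 0.0 (shut) to 1.0 (fully open); "grasp_force": force on a finger pad.
Only numpy, scipy, OpenCV 4.12 (cv2) and the standard library are available. Lean on these libraries where they do the work, as an engineer would, in place of code of your own. Each camera call takes 0.05 s, during which the arm holds its last target. There are 200 camera calls.

## Working session

There is one attempt and no reset: what is moved stays moved. The work goes in short steps, Python scripts to look and compute and a tool call to move; the robot and the scene stay as the last step left them, time stands still between calls to the robot, and variables do not carry over. Pictures are saved under pics/ and viewed, at most 10 in all, crops included, and the job is handed in when it is done.

Besides the shell and the picture viewer there is one more tool, called after "Emit:" as name(argument=value, ...) on one line, values as JSON. servo_tool: Moves the arm, as the interface text tells. Its arguments: {"type":"object","properties":{"series":{"type":"string"}},"required":["series"]}

```bash
mkdir -p pics
cat > h.py <<'E'
import numpy as np, cv2
from bench import ctrl
def cam(n):
    o=ctrl.get_obs(); c=ctrl.camera(n)
    if 'extrinsics' in c: T=np.array(c['extrinsics'])
    else:
        from scipy.spatial.transform import Rotation as R
        w=o['eef_rot']; M=np.eye(4); M[:3,:3]=R.from_quat([w[1],w[2],w[3],w[0]]).as_matrix(); M[:3,3]=o['eef_pos']; T=M@np.array(c['T_tool_cam'])
    c['T']=T; c['f']=c['img'].shape[0]/2/np.tan(np.radians(c['fovy'])/2); return c
def ray(c,u,v,z):
    d=c['T'][:3,:3]@np.array([(u-c['cx'])/c['f'],(v-c['cy'])/c['f'],1]); o=c['T'][:3,3]
    return o+d*(z-o[2])/d[2]
def proj(c,p):
    q=np.linalg.inv(c['T'])@np.append(p,1); return c['f']*q[:2]/q[2]+[c['cx'],c['cy']]
def save(c,n): cv2.imwrite('pics/'+n,c['img'][:,:,::-1])
E
python3 - <<'E'
from h import *
for n in ['top','scene']:
    c=cam(n); save(c,n+'0.png'); print(n,c['T'].round(3).tolist(),c['f'],c['cx'],c['cy'])
o=ctrl.get_obs(); print(o)
E
```

```text
top [[0.023, -0.993, 0.115, 0.376], [-1.0, -0.022, 0.01, -0.021], [-0.008, -0.115, -0.993, 1.165], [0.0, 0.0, 0.0, 1.0]] 413.2179771830532 276.4754444617053 207.4597659801755
scene [[0.394, 0.765, -0.509, 1.049], [0.919, -0.323, 0.225, -0.248], [0.008, -0.556, -0.831, 0.937], [0.0, 0.0, 0.0, 1.0]] 410.1585037501932 275.1301354882303 211.0339638494311
{'time_s': 0.1, 'q': array([-1.37230612e+00,  1.81473746e-01,  1.60790067e+00, -1.33891868e-05,
        1.35381671e+00, -2.06296604e-01]), 'dq': array([-8.23014001e-04, -1.75441522e-03, -2.11841788e-03, -2.87316141e-04,
       -1.68163664e-03, -1.14354669e-05]), 'joint_efforts': array([-1.10256835e-04, -4.45878804e+01, -3.52240098e+01, -2.14770948e-04,
        4.14495196e-03, -1.15779386e-05]), 'eef_pos': array([ 0.22636972, -0.52806529,  0.25547383]), 'eef_rot': array([-7.99256588e-04,  9.79587671e-01,  2.01015810e-01, -3.41684385e-06]), 'wrist_force': array([0.40630367, 0.02624848, 0.41278508]), 'torque': array([ 0.02218616, -0.01217839, -0.03672964]), 'grasp_force': 0.0, 'opening': 1.0028564492949994}
```

View pics/top0.png

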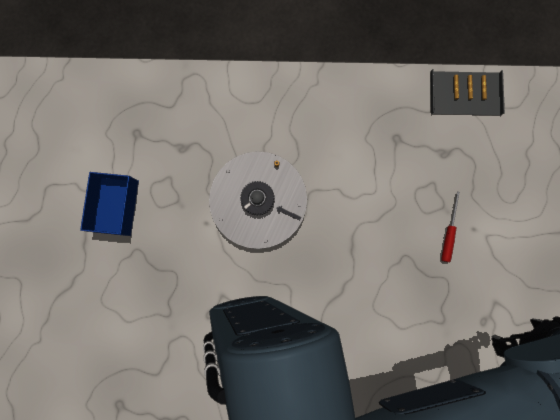

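View pics/scene0.png

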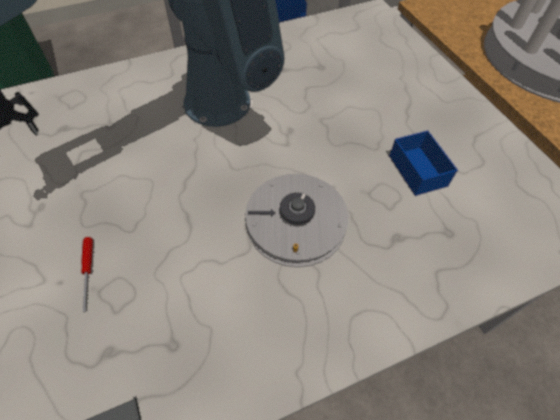

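The top view shows the ring at about (258,199), the arrow to its lower right with its tip near (278,208), the white mark near (247,206), and the standoff at (277,164). The scene view agrees: ring at (297,208), standoff at (295,248). Bin and driver are well clear of the ring.

```bash
cat >> h.py <<'E'
def ringc(c,lo=70):
    # dark blob nearest expected: returns contour in ring-top plane
    g=c['img'].max(2); return g
E
python3 - <<'E'
from h import *
for n,(u,v) in dict(top=(258,199),scene=(297,208)).items():
    c=cam(n); 
    # warp: rectify plane z=.076 around rough centre, 0.5mm/px
    p0=ray(c,u,v,.076); print(n,p0)
    S=.14
    W=np.float32([[x,y] for x,y in [(-S,-S),(S,-S),(S,S),(-S,S)]])
    px=np.float32([proj(c,[p0[0]+a,p0[1]+b,.076]) for a,b in W])
    dst=np.float32([[280+b*-2000,280-a*2000] for a,b in W]) # up=+x, left=+y
    I=cv2.warpPerspective(c['img'],cv2.getPerspectiveTransform(px,dst),(560,560),flags=cv2.INTER_CUBIC)
    cv2.imwrite(f'pics/{n}_w.png',I[:,:,::-1])
    if n=='top': A=I
    else: cv2.imwrite('pics/both.png',cv2.resize(np.hstack([A,I]),(800,400))[:,:,::-1])
E
```

```text
top [0.5236004  0.03981266 0.076     ]
scene [0.53506787 0.04056049 0.076     ]
```

View pics/both.png

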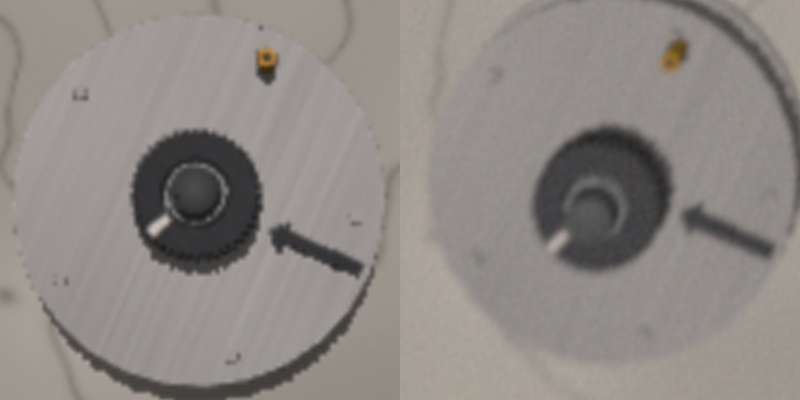

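Mark at about 129° and arrow at about 247° (world angles), so the ring stands near 4.2 rad and needs about 478° more. I'll move to hover beside the ring with the gripper shut, then measure with the wrist camera.

Emit:
servo_tool(series="1 0.21 -0.2 0 0 0 0;1 0.42 -0.405 0 0 0 0;1 0.42 -0.405 0 0 0 0;1 0.42 -0.405 0 0 0 0;1 0.42 -0.405 0 0 0 0;1 0.42 -0.405 0 0 0 0;1 0.42 -0.405 0 0 0 0;1 0.42 -0.405 0 0 0 0;1 0.42 -0.405 0 0 0 0;1 0.42 -0.405 0 0 0 0;1 0.42 -0.405 0 0 0 0;1 0.42 -0.405 0 0 0 0")

```text
time_s: 1.2
eef_pos: [0.4209, -0.0657, 0.2565]
eef_rot: [0.0, 0.98, 0.201, 0.0]
wrist_force: [1.8, -0.7, 0.5]
opening: 0.003
grasp_force: 0.0
```

Emit:
servo_tool(series="1 0.09 -0.09 0 0 0 0;1 0.09 -0.09 0 0 0 0;1 0.09 -0.09 0 0 0 0;1 0.09 -0.09 0 0 0 0;1 0.09 -0.09 0 0 0 0")

```text
time_s: 1.62
eef_pos: [0.468, 0.0527, 0.256]
eef_rot: [-0.0, 0.979, 0.204, -0.0]
wrist_force: [-0.3, -0.1, -0.3]
opening: 0.001
grasp_force: 0.0
```

Run:
```python
from h import *
o=ctrl.get_obs(); print(o['eef_pos'],o['wrist_force'])
c=cam('wrist'); save(c,'w1.png'); print(c['T'].round(3).tolist(),c['T_tool_cam'],c['f'])
s=cam('top'); 
print([proj(c,[.527,.042,.076])], ray(c,280,210,.076))
z=c['z_map']; print(z[::60,::80].round(3))
```

```text
[0.4679954  0.05271388 0.2560305 ] [-0.2578974  -0.14457807 -0.25392939]
[[0.399, -0.884, -0.243, 0.529], [-0.917, -0.385, -0.106, 0.08], [0.0, 0.265, -0.964, 0.373], [0.0, 0.0, 0.0, 1.0]] [[ 4.21919609e-04 -9.64273352e-01 -2.64908898e-01  6.66262006e-02]
 [ 9.99999838e-01  3.05748201e-04  4.79767570e-04 -9.80693825e-04]
 [-3.81631664e-04 -2.64909057e-01  9.64273325e-01 -1.16819434e-01]
 [ 0.00000000e+00  0.00000000e+00  0.00000000e+00  1.00000000e+00]] 309.4035601602093
[array([316.45089821, 143.50332786])] [0.4539338  0.04754546 0.076     ]
[[0.32  0.328 0.325 0.327 0.289 0.326 0.327]
 [0.341 0.341 0.342 0.304 0.302 0.283 0.342]
 [0.358 0.358 0.358 0.318 0.282 0.317 0.359]
 [0.377 0.377 0.378 0.335 0.3   0.335 0.376]
 [0.397 0.396 0.398 0.397 0.352 0.399 0.396]
 [0.422 0.421 0.421 0.101 0.102 0.42  0.42 ]
 [0.448 0.075 0.087 0.068 0.068 0.087 0.075]]
```

View pics/w1.png

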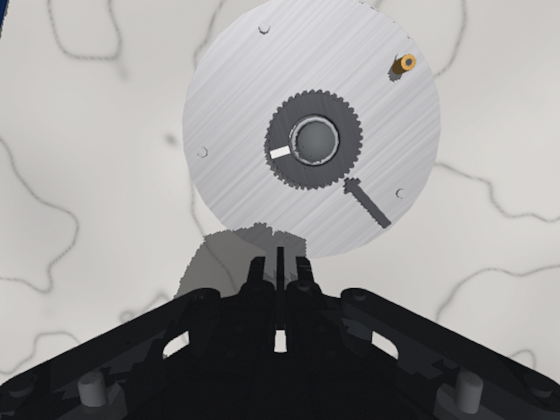

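The wrist view shows the ring centred near (315,140), the mark at (280,153), the arrow tip at (347,182), the standoff at (404,66), and the shut fingertips ending near (280,248).

```bash
cat >> h.py <<'E'
def measure(c,ctr,verbose=True):
    """ring centre & mark angle & arrow angle from camera c; ctr guess"""
    I=c['img']; H,W=I.shape[:2]
    vv,uu=np.mgrid[:H,:W]
    d=np.stack([(uu-c['cx'])/c['f'],(vv-c['cy'])/c['f'],np.ones_like(uu,float)],-1)@c['T'][:3,:3].T
    o=c['T'][:3,3]; g=I.max(2).astype(int); sat=g-I.min(2)
    def pl(z): return (o+d*((z-o[2])/d[...,2])[...,None])[...,:2]
    P=pl(.076); r=np.hypot(*(P-ctr).transpose(2,0,1))
    zw=o[2]+d[...,2]*c['z_map']
    top=(abs(zw-.076)<.006)&(r<.056)&(r>.024)&(g<130)
    # centre by circle edge from z-map top points
    pts=P[top&(r>.03)]
    hull=cv2.convexHull(pts.astype(np.float32)); (cx,cy),R=cv2.minEnclosingCircle(hull)
    w=(r>.022)&(r<.047)&(g>130)&(sat<60)&(abs(zw-.076)<.006)
    n,l,st,ce=cv2.connectedComponentsWithStats(w.astype(np.uint8))
    ctr2=np.array([cx,cy])
    res=dict(centre=ctr2.round(4),R=round(R,4))
    q=P[w]; rr=np.hypot(*(q-ctr).T); q=q[(rr>.026)]
    if len(q)>3:
        m=q.mean(0)-ctr; res['mark']=np.degrees(np.arctan2(m[1],m[0])).round(2)%360; res['nm']=len(q); res['mr']=np.hypot(*m).round(4)
    Q=pl(.048); ra=np.hypot(*(Q-ctr).transpose(2,0,1)); an=np.degrees(np.arctan2(*(Q-ctr).transpose(2,0,1)[::-1]))%360
    a=(ra>.060)&(ra<.125)&(g<110)&(abs(zw-.045)<.01)&(abs(an-247)<12)
    if a.sum()>10:
        m=Q[a].mean(0)-ctr; res['arrow']=np.degrees(np.arctan2(m[1],m[0])).round(2)%360; res['na']=int(a.sum())
        vx,vy,*_=cv2.fitLine(Q[a].astype(np.float32),cv2.DIST_L2,0,1e-4,1e-4).ravel(); res['arrowdir']=round(float(np.degrees(np.arctan2(vy,vx))%180+180),2)
    return res
E
python3 - <<'E'
from h import *
for n in ['wrist','top','scene']:
    c=cam(n); x=np.array([.527,.042])
    for _ in range(3): r=measure(c,x); x=r['centre']
    print(n,r)
    if n=='wrist':
        z=c['z_map']; vv,uu=np.mgrid[:420,:560]; p=np.stack([(uu-c['cx'])/c['f']*z,(vv-c['cy'])/c['f']*z,z],-1)@c['T_tool_cam'][:3,:3].T+c['T_tool_cam'][:3,3]
        m=(z>.02)&(z<.2)&(vv<345)&(abs(p[...,1])<.03)
        for a,b in [(-.01,0),(0,.01),(.01,.02),(.02,.045)]:
            k=m&(p[...,2]>=a)&(p[...,2]<b)
            if k.any(): print(a,b,p[k].min(0).round(4),p[k].max(0).round(4))
E
```

```text
wrist {'centre': array([0.5279, 0.0454]), 'R': 0.0458, 'mark': np.float64(128.28), 'nm': 215, 'mr': np.float64(0.0235), 'arrow': np.float64(246.67000000000002), 'na': 604, 'arrowdir': 246.67}
-0.01 0 [ 0.006  -0.0147 -0.0099] [ 0.0113  0.0125 -0.    ]
0 0.01 [ 0.0057 -0.0147  0.    ] [0.0112 0.0125 0.01  ]
0.01 0.02 [ 0.0058 -0.0146  0.01  ] [0.011  0.0125 0.02  ]
0.02 0.045 [ 0.0102 -0.0075  0.02  ] [0.0108 0.0053 0.0217]Traceback (most recent call last):
  File "<stdin>", line 4, in <module>
  File "h.py", line 31, in measure
    hull=cv2.convexHull(pts.astype(np.float32)); (cx,cy),R=cv2.minEnclosingCircle(hull)
                                                           ~~~~~~~~~~~~~~~~~~~~~~^^^^^^
cv2.error: OpenCV(4.12.0) /io/opencv/modules/imgproc/src/shapedescr.cpp:201: error: (-215:Assertion failed) count >= 0 && (depth == CV_32F || depth == CV_32S) in function 'minEnclosingCircle'
```

```bash
sed -i "s/q=q\[(rr>.026)\]/q=q[(rr>.029)]/" h.py; sed -i "s/w=(r>.022)/w=(r>.025)/" h.py
python3 - <<'E'
from h import *
c=cam('wrist'); print(measure(c,np.array([.528,.0454])))
E
```

```text
{'centre': array([0.5279, 0.0455]), 'R': 0.0457, 'mark': np.float64(127.33), 'nm': 182, 'mr': np.float64(0.0238), 'arrow': np.float64(246.65), 'na': 605, 'arrowdir': 246.76}
```

Emit:
servo_tool(series="1 -0.014 0.0315 0 0 0 0;1 -0.014 0.0315 0 0 0 0;1 -0.014 0.0315 0.04 0 0 0;1 -0.014 0.0315 0.08 0 0 0;1 -0.014 0.0315 0.12 0 0 0;1 -0.014 0.0315 0.15 0 0 0;1 -0.014 0.0315 0.165 0 0 0;1 -0.014 0.0315 0.17 0 0 0;1 -0.014 0.0315 0.17 0 0 0;1 -0.014 0.0315 0.17 0 0 0")

```text
time_s: 2.7
eef_pos: [0.4682, 0.0151, 0.0872]
eef_rot: [0.0, 0.98, 0.2, 0.001]
wrist_force: [0.6, 0.5, 0.4]
opening: 0.002
grasp_force: 0.0
```

Emit:
servo_tool(series="1 0 -0.0045 0.005 0 0 0;1 0.005 -0.0045 0.005 0 0 0;1 0.005 -0.0045 0.005 0 0 0;1 0.005 -0.0045 0.005 0 0 0")

```text
time_s: 3.03
eef_pos: [0.4711, 0.0222, 0.0821]
eef_rot: [0.0, 0.98, 0.201, 0.001]
wrist_force: [1.0, 0.1, -0.2]
opening: 0.004
grasp_force: 0.0
```

```bash
python3 - <<'E'
s=open('h.py').read()
s=s.replace("q=P[w]; rr","k=1+int(np.argmax(st[1:,4])) if n>1 else 0; w=w&(l==k); q=P[w]; rr")
s+='''
def status(ctr=np.array([.528,.0455])):
    from scipy.spatial.transform import Rotation as R
    o=ctrl.get_obs(); w=o['eef_rot']; M=R.from_quat([w[1],w[2],w[3],w[0]]).as_matrix()
    e=M.T@np.append(ctr-o['eef_pos'][:2],0); print('phi',np.degrees(np.arctan2(M[1,0],M[0,0])).round(2),'centre in tool mm',(e*1000).round(1),'z',o['eef_pos'][2].round(4),'F',(M.T@o['wrist_force']).round(2),'q6',o['q'][5].round(2),'t',o['time_s'],'tilt',M[2].round(3))
'''
open('h.py','w').write(s)
E
python3 - <<'E'
from h import *
status(); c=cam('wrist'); print(measure(c,np.array([.528,.0455]))); save(c,'w2.png')
E
```

```text
phi 23.23 centre in tool mm [61.5  1.   0.1] z 0.0821 F [0.91 0.32 0.16] q6 0.96 t 3.0333 tilt [ 0.001  0.001 -1.   ]
{'centre': array([0.523 , 0.0436]), 'R': 0.0508, 'mark': np.float64(130.71), 'nm': 673, 'mr': np.float64(0.0359), 'arrow': np.float64(246.84), 'na': 2272, 'arrowdir': 246.25}
```

View pics/w2.png

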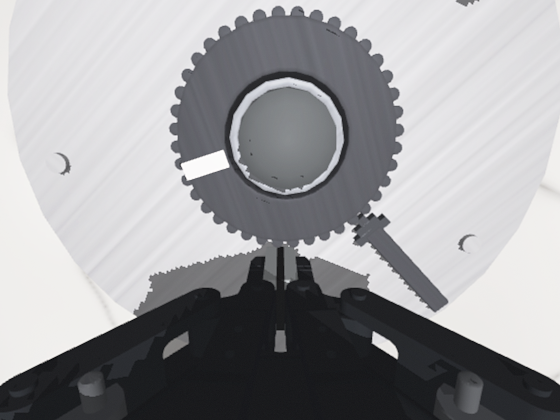

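The view shows the ring centre near (287,130), the mark at (205,165), and the fingertip at (280,248), just short of the rim. Next I press in gently.

Emit:
servo_tool(series="1 0.002 0.001 0 0 0 0;1 0.004 0.001 0 0 0 0;1 0.005 0.001 0 0 0 0;1 0.005 0.001 0 0 0 0;1 0.005 0.001 0 0 0 0")

```text
time_s: 3.5
eef_pos: [0.4753, 0.0231, 0.0813]
eef_rot: [-0.0, 0.98, 0.201, -0.0]
wrist_force: [0.4, 0.2, 0.9]
opening: -0.004
grasp_force: 0.0
```

```bash
python3 -c "
from h import *
status()"
```

```text
phi 23.19 centre in tool mm [57.2  0.1 -0. ] z 0.0813 F [ 0.47 -0.02 -0.85] q6 0.96 t 3.5 tilt [-0. -0. -1.]
```

Emit:
servo_tool(series="1 0.0005 0 0 0 0 0;1 0.001 0 0 0 0 0;1 0.001 0 0 0 0 0")

```text
time_s: 3.75
eef_pos: [0.4762, 0.0235, 0.0812]
eef_rot: [-0.0, 0.98, 0.201, -0.0]
wrist_force: [0.0, -0.2, 0.7]
opening: 0.001
grasp_force: 0.0
```

Emit:
servo_tool(series="1 0.0005 0 0 0 0 0;1 0.001 0 0 0 0 0;1 0.001 0 0 0 0 0")

```text
time_s: 4.0
eef_pos: [0.4763, 0.0236, 0.0812]
eef_rot: [0.0, 0.98, 0.201, -0.001]
wrist_force: [-4.2, -3.3, 3.8]
opening: 0.0
grasp_force: 2.6
```

```bash
python3 -c "
from h import *
status()"
```

```text
phi 23.21 centre in tool mm [56.1  0.2 -0.1] z 0.0812 F [-5.18  1.39 -3.79] q6 0.97 t 4.0 tilt [-0.002 -0.    -1.   ]
```

Emit:
servo_tool(series="1 0.0002 0.0048 0 0 0 -5;1 0.0008 0.0096 0 0 0 -10;1 0.0019 0.0143 0 0 0 -15;1 0.0033 0.0189 0 0 0 -20;1 0.0052 0.0234 0 0 0 -25;1 0.0074 0.0277 0 0 0 -30")

```text
time_s: 4.5
eef_pos: [0.4936, 0.0003, 0.081]
eef_rot: [-0.0, 0.893, 0.45, -0.002]
wrist_force: [-5.7, -6.3, 3.1]
opening: -0.004
grasp_force: 4.4
```

```bash
python3 -c "
from h import *
status(); c=cam('wrist'); print(measure(c,np.array([.528,.0455]))); status()"
```

```text
phi 53.47 centre in tool mm [56.8  0.7 -0.2] z 0.081 F [-8.46 -0.8  -3.07] q6 0.4 t 4.5 tilt [-0.003 -0.002 -1.   ]
{'centre': array([0.5235, 0.0429]), 'R': 0.0506, 'mark': np.float64(160.47), 'nm': 643, 'mr': np.float64(0.0357), 'arrow': np.float64(250.64), 'na': 507, 'arrowdir': 256.22}
phi 53.77 centre in tool mm [56.9 -0.  -0.2] z 0.0811 F [-9.42  0.55  0.52] q6 0.39 t 4.55 tilt [-0.003 -0.001 -1.   ]
```

Emit:
servo_tool(series="1 -0.0001 0.0049 0 0 0 -5;1 0.0003 0.0097 0 0 0 -10;1 0.0012 0.0145 0 0 0 -15;1 0.0027 0.0192 0 0 0 -20;1 0.0044 0.0237 0 0 0 -25;1 0.0066 0.0281 0 0 0 -30;1 0.0091 0.0322 0 0 0 -35;1 0.0121 0.0362 0 0 0 -40;1 0.0153 0.0399 0 0 0 -45")

```text
time_s: 5.3
eef_pos: [0.5362, -0.0119, 0.0811]
eef_rot: [0.001, 0.653, 0.757, -0.001]
wrist_force: [-0.2, -6.7, -2.8]
opening: 0.002
grasp_force: 3.0
```

```bash
cat > m.py <<'E'
from h import *
status(); c=cam('wrist'); r=measure(c,np.array([.5285,.045])); print('mark',r.get('mark'),r.get('nm'),r.get('mr')); status()
E
python3 m.py
```

```text
phi 98.43 centre in tool mm [57.9  0.3 -0.1] z 0.0811 F [-6.57 -1.16  2.85] q6 -0.39 t 5.3 tilt [-0.002 -0.    -1.   ]
mark 206.14 597 0.0359
phi 98.74 centre in tool mm [57.9 -0.3 -0.1] z 0.0812 F [-4.73 -0.62  3.41] q6 -0.39 t 5.35 tilt [-0.002  0.001 -1.   ]
```

Emit:
servo_tool(series="1 0.0001 0.0049 0 0 0 -5;1 0.0007 0.0098 0 0 0 -10;1 0.0017 0.0146 0 0 0 -15;1 0.0031 0.0193 0 0 0 -20;1 0.0049 0.0239 0 0 0 -25;1 0.0071 0.0283 0 0 0 -30;1 0.0097 0.0325 0 0 0 -35;1 0.0126 0.0364 0 0 0 -40;1 0.0159 0.0401 0 0 0 -45;1 0.0194 0.0434 0 0 0 -50;1 0.0233 0.0465 0 0 0 -55;1 0.0274 0.0492 0 0 0 -60")

```text
time_s: 6.35
eef_pos: [0.5818, 0.0233, 0.0814]
eef_rot: [0.001, 0.187, 0.982, -0.0]
wrist_force: [3.2, -1.5, -1.0]
opening: 0.0
grasp_force: 1.2
```

```bash
sed -i 's/ctr=np.array(\[.528,.0455\])/ctr=np.array([.5293,.0447])/' h.py; sed -i 's/.5285,.045\]/.5293,.0447]/' m.py
python3 m.py
```

```text
phi 158.42 centre in tool mm [56.7  0.6 -0.1] z 0.0814 F [-3.55 -0.15  1.04] q6 -1.36 t 6.35 tilt [-0.002 -0.    -1.   ]
mark 265.73 565 0.0357
phi 158.73 centre in tool mm [56.7  0.1 -0.1] z 0.0815 F [-3.79 -0.91  2.27] q6 -1.36 t 6.4 tilt [-0.002  0.001 -1.   ]
```

Emit:
servo_tool(series="1 0.0003 0.0049 0 0 0 -5;1 0.001 0.0097 0 0 0 -10;1 0.0021 0.0145 0 0 0 -15;1 0.0036 0.0192 0 0 0 -20;1 0.0055 0.0237 0 0 0 -25;1 0.0077 0.028 0 0 0 -30;1 0.0103 0.0322 0 0 0 -35;1 0.0133 0.0361 0 0 0 -40;1 0.0166 0.0397 0 0 0 -45;1 0.0202 0.043 0 0 0 -50;1 0.0241 0.046 0 0 0 -55;1 0.0282 0.0486 0 0 0 -60")

```text
time_s: 7.4
eef_pos: [0.5735, 0.0797, 0.0815]
eef_rot: [0.001, -0.328, 0.945, -0.0]
wrist_force: [2.4, 1.1, -1.0]
opening: -0.001
grasp_force: 1.3
```

```bash
python3 m.py
```

```text
phi -141.69 centre in tool mm [56.4 -0.1 -0.1] z 0.0815 F [-2.6  -0.65  1.04] q6 -2.31 t 7.4 tilt [-0.002 -0.001 -1.   ]
mark 326.79 645 0.0357
phi -141.37 centre in tool mm [56.4 -0.7 -0.1] z 0.0815 F [-5.37 -0.56  0.84] q6 -2.31 t 7.45 tilt [-0.002 -0.    -1.   ]
```

Tracking is exact (ring at 1 turn + 80°, 280° left). I'll back off, lift and rewind the wrist.

Emit:
servo_tool(series="1 -0.01 0 0 0 0 0;1 -0.015 0 0 0 0 0;1 -0.015 0 -0.03 0 0 0;1 -0.015 0 -0.06 0 0 7;1 -0.015 0 -0.08 0 0 14;1 -0.015 0 -0.08 0 0 21;1 -0.015 0 -0.08 0 0 28;1 -0.015 0 -0.08 0 0 35;1 -0.015 0 -0.08 0 0 42;1 -0.015 0 -0.08 0 0 49;1 -0.015 0 -0.08 0 0 56;1 -0.015 0 -0.08 0 0 63")

```text
time_s: 8.45
eef_pos: [0.5847, 0.0887, 0.1612]
eef_rot: [-0.0, 0.219, 0.976, -0.0]
wrist_force: [-0.3, -0.4, 0.5]
opening: -0.003
grasp_force: 0.0
```

Emit:
servo_tool(series="1 0 0 0 0 0 7;1 0 0 0 0 0 14;1 0 0 0 0 0 21;1 0 0 0 0 0 28;1 0 0 0 0 0 35;1 0 0 0 0 0 42;1 0 0 0 0 0 49;1 0 0 0 0 0 56;1 0 0 0 0 0 63;1 0 0 0 0 0 70;1 0 0 0 0 0 77;1 0 0 0 0 0 84")

```text
time_s: 9.45
eef_pos: [0.5848, 0.0887, 0.1612]
eef_rot: [-0.0, 0.816, 0.578, -0.0]
wrist_force: [0.5, 0.2, 0.2]
opening: -0.002
grasp_force: 0.0
```

Emit:
servo_tool(series="1 0 0 0 0 0 7;1 0 0 0 0 0 14;1 0 0 0 0 0 21;1 0 0 0 0 0 28;1 0 0 0 0 0 35;1 0 0 0 0 0 42;1 0 0 0 0 0 49;1 0 0 0 0 0 56;1 0 0 0 0 0 63;1 0 0 0 0 0 70;1 0 0 0 0 0 77;1 0 0 0 0 0 84")

```text
time_s: 10.45
eef_pos: [0.5847, 0.0887, 0.1612]
eef_rot: [0.0, 0.993, -0.116, -0.0]
wrist_force: [-0.9, 0.2, -0.1]
opening: -0.001
grasp_force: 0.0
```

Emit:
servo_tool(series="1 0 0 0 0 0 7;1 0 0 0 0 0 14;1 0 0 0 0 0 21;1 0 0 0 0 0 28;1 0 0 0 0 0 35;1 0 0 0 0 0 42;1 0 0 0 0 0 49;1 0 0 0 0 0 53;1 0 0 0 0 0 53;1 0 0 0 0 0 53")

```text
time_s: 11.28
eef_pos: [0.5846, 0.0887, 0.1612]
eef_rot: [0.0, 0.84, -0.543, -0.0]
wrist_force: [-0.3, -0.3, -0.4]
opening: -0.003
grasp_force: 0.0
```

```bash
python3 m.py
```

```text
phi -65.78 centre in tool mm [17.4 68.5  0. ] z 0.1612 F [0.13 0.37 0.42] q6 2.67 t 11.2833 tilt [-0.  0. -1.]
mark 328.28 247 0.0358
phi -65.75 centre in tool mm [17.4 68.5  0. ] z 0.1612 F [-0.65 -0.68 -0.03] q6 2.67 t 11.3333 tilt [-0.  0. -1.]
```

Emit:
servo_tool(series="1 -0.025 0.034 0 0 0 0;1 -0.05 0.0685 0 0 0 0;1 -0.05 0.0685 0 0 0 0;1 -0.05 0.0685 0 0 0 0;1 -0.05 0.0685 0.03 0 0 0;1 -0.05 0.0685 0.06 0 0 0;1 -0.05 0.0685 0.075 0 0 0;1 -0.05 0.0685 0.08 0 0 0;1 -0.05 0.0685 0.08 0 0 0;1 -0.05 0.0685 0.08 0 0 0")

```text
time_s: 12.17
eef_pos: [0.5029, 0.106, 0.0822]
eef_rot: [-0.0, 0.84, -0.543, 0.001]
wrist_force: [0.5, 0.3, -0.5]
opening: 0.001
grasp_force: 0.0
```

```bash
python3 m.py
```

```text
phi -65.81 centre in tool mm [66.8  1.1  0. ] z 0.0822 F [-0.03 -0.55  0.52] q6 2.7 t 12.1667 tilt [ 0.001 -0.001 -1.   ]
mark 328.19 881 0.0357
phi -65.8 centre in tool mm [66.7  1.3  0.1] z 0.0827 F [-0.15 -0.32  0.03] q6 2.7 t 12.2167 tilt [ 0.001 -0.002 -1.   ]
```

Emit:
servo_tool(series="1 0.004 0.001 0 0 0 0;1 0.008 0.001 0 0 0 0;1 0.0095 0.001 0 0 0 0;1 0.0095 0.001 0 0 0 0;1 0.0095 0.001 0 0 0 0")

```text
time_s: 12.63
eef_pos: [0.5047, 0.0969, 0.0816]
eef_rot: [-0.0, 0.839, -0.543, 0.0]
wrist_force: [0.3, -0.8, -0.1]
opening: -0.0
grasp_force: 0.0
```

```bash
python3 -c "
from h import *
status()"
```

```text
phi -65.84 centre in tool mm [57.7 -1.1  0. ] z 0.0816 F [0.8  0.05 0.12] q6 2.68 t 12.6333 tilt [ 0.    -0.001 -1.   ]
```

Emit:
servo_tool(series="1 0.0005 -0.0008 0 0 0 0;1 0.001 -0.001 0 0 0 0;1 0.001 -0.001 0 0 0 0")

```text
time_s: 12.88
eef_pos: [0.5058, 0.0966, 0.0813]
eef_rot: [-0.0, 0.84, -0.543, 0.0]
wrist_force: [0.3, -0.2, -0.1]
opening: 0.0
grasp_force: 0.0
```

Emit:
servo_tool(series="1 0.0005 0 0 0 0 0;1 0.001 0 0 0 0 0;1 0.001 0 0 0 0 0")

```text
time_s: 13.13
eef_pos: [0.5059, 0.0962, 0.0812]
eef_rot: [-0.0, 0.84, -0.543, -0.0]
wrist_force: [-0.5, 3.0, 1.3]
opening: -0.003
grasp_force: 1.7
```

```bash
python3 -c "
from h import *
status()"
```

```text
phi -65.81 centre in tool mm [56.6 -0.3 -0.1] z 0.0812 F [-2.91 -0.74 -1.27] q6 2.68 t 13.1333 tilt [-0.001  0.    -1.   ]
```

Emit:
servo_tool(series="1 0.0004 0.0049 0 0 0 -5;1 0.0011 0.0097 0 0 0 -10;1 0.0022 0.0145 0 0 0 -15;1 0.0037 0.0192 0 0 0 -20;1 0.0056 0.0237 0 0 0 -25;1 0.0078 0.028 0 0 0 -30;1 0.0104 0.0322 0 0 0 -35;1 0.0134 0.0361 0 0 0 -40;1 0.0167 0.0397 0 0 0 -45;1 0.0203 0.043 0 0 0 -50;1 0.0242 0.046 0 0 0 -55;1 0.0283 0.0486 0 0 0 -60")

```text
time_s: 14.13
eef_pos: [0.4725, 0.0499, 0.0811]
eef_rot: [-0.0, 0.999, -0.048, -0.001]
wrist_force: [-2.4, -0.2, 1.0]
opening: -0.002
grasp_force: 1.0
```

```bash
python3 m.py
```

```text
phi -5.54 centre in tool mm [57.  -0.3 -0.1] z 0.0811 F [-2.33  0.43 -0.95] q6 1.52 t 14.1333 tilt [-0.002 -0.    -1.   ]
mark 29.57 864 0.0359
phi -5.26 centre in tool mm [56.9 -0.7 -0.1] z 0.081 F [-3.05 -0.18 -1.33] q6 1.52 t 14.1833 tilt [-0.002  0.    -1.   ]
```

Emit:
servo_tool(series="1 0.0004 0.0049 0 0 0 -5;1 0.0011 0.0098 0 0 0 -10;1 0.0022 0.0146 0 0 0 -15;1 0.0037 0.0192 0 0 0 -20;1 0.0057 0.0237 0 0 0 -25;1 0.0079 0.0281 0 0 0 -30;1 0.0106 0.0322 0 0 0 -35;1 0.0136 0.0361 0 0 0 -40;1 0.0169 0.0396 0 0 0 -45;1 0.0206 0.0429 0 0 0 -50;1 0.0245 0.0459 0 0 0 -55;1 0.0287 0.0485 0 0 0 -60")

```text
time_s: 15.18
eef_pos: [0.4963, -0.0019, 0.081]
eef_rot: [0.0, 0.89, 0.457, -0.001]
wrist_force: [-2.8, -2.3, 1.8]
opening: 0.002
grasp_force: 2.1
```

```bash
python3 m.py
```

```text
phi 54.34 centre in tool mm [57.1 -0.4 -0.1] z 0.081 F [-3.49 -0.98 -1.84] q6 0.38 t 15.1833 tilt [-0.002 -0.001 -1.   ]
mark 90.21 908 0.0364
phi 54.61 centre in tool mm [57.1 -1.2 -0.1] z 0.0812 F [-7.39  0.25  1.55] q6 0.38 t 15.2333 tilt [-0.002  0.    -1.   ]
```

Emit:
servo_tool(series="1 0.0002 0.0049 0 0 0 -5;1 0.0009 0.0098 0 0 0 -10;1 0.002 0.0146 0 0 0 -15;1 0.0035 0.0192 0 0 0 -20;1 0.0054 0.0237 0 0 0 -25;1 0.0077 0.0281 0 0 0 -30;1 0.0103 0.0322 0 0 0 -35;1 0.0133 0.0361 0 0 0 -40;1 0.0167 0.0396 0 0 0 -45;1 0.0203 0.0429 0 0 0 -50;1 0.0242 0.0459 0 0 0 -55;1 0.0284 0.0485 0 0 0 -60")

```text
time_s: 16.23
eef_pos: [0.5533, -0.007, 0.0811]
eef_rot: [0.0, 0.543, 0.84, -0.0]
wrist_force: [0.4, -2.0, -1.8]
opening: -0.001
grasp_force: 1.0
```

```bash
python3 m.py
```

```text
phi 114.21 centre in tool mm [57.  -0.7 -0.1] z 0.0811 F [-1.99 -0.49  1.83] q6 -0.65 t 16.2333 tilt [-0.001 -0.    -1.   ]
mark 149.6 926 0.0365
phi 114.51 centre in tool mm [57.  -1.4 -0.1] z 0.0814 F [-0.52 -0.48 -0.38] q6 -0.65 t 16.2833 tilt [-0.001  0.001 -1.   ]
```

Emit:
servo_tool(series="1 0.0005 0 0 0 0 0;1 0.0008 0.0049 0 0 0 -5;1 0.0015 0.0098 0 0 0 -10;1 0.0026 0.0146 0 0 0 -15;1 0.0041 0.0192 0 0 0 -20;1 0.006 0.0237 0 0 0 -25;1 0.0083 0.0281 0 0 0 -30;1 0.0109 0.0322 0 0 0 -35;1 0.014 0.0361 0 0 0 -40;1 0.0174 0.0396 0 0 0 -45;1 0.021 0.0429 0 0 0 -50;1 0.0249 0.0459 0 0 0 -55")

```text
time_s: 17.28
eef_pos: [0.5852, 0.035, 0.0815]
eef_rot: [0.001, 0.095, 0.996, -0.0]
wrist_force: [2.6, -1.3, -1.1]
opening: 0.0
grasp_force: 0.9
```

```bash
python3 m.py; python3 -c "
from h import *
c=cam('wrist'); r=measure(c,np.array([.5293,.0447])); print(r)"
```

```text
phi 169.13 centre in tool mm [56.7 -1.  -0.1] z 0.0815 F [-2.77 -0.78  1.08] q6 -1.52 t 17.2833 tilt [-0.002 -0.    -1.   ]
mark 203.03 800 0.0364
phi 169.46 centre in tool mm [56.6 -1.5 -0.1] z 0.0815 F [-4.09  0.07  1.67] q6 -1.53 t 17.3333 tilt [-0.002  0.    -1.   ]
{'centre': array([0.5332, 0.0461]), 'R': 0.0503, 'mark': np.float64(203.92), 'nm': 804, 'mr': np.float64(0.0363), 'arrow': np.float64(245.68), 'na': 3686, 'arrowdir': 246.32}
```

Emit:
servo_tool(series="1 0.0003 0.0049 0 0 0 -5;1 0.001 0.0097 0 0 0 -10;1 0.0022 0.0145 0 0 0 -15;1 0.0037 0.0191 0 0 0 -20;1 0.0057 0.0236 0 0 0 -25;1 0.008 0.0278 0 0 0 -30;1 0.0107 0.0319 0 0 0 -35;1 0.0122 0.0338 0 0 0 -37.5;1 0.0122 0.0338 0 0 0 -37.5;1 0.0122 0.0338 0 0 0 -37.5")

```text
time_s: 18.22
eef_pos: [0.5793, 0.071, 0.0815]
eef_rot: [0.001, -0.228, 0.974, 0.0]
wrist_force: [3.6, 2.6, -0.7]
opening: -0.0
grasp_force: 2.1
```

```bash
python3 -c "
from h import *
status()
c=cam('wrist'); r=measure(c,np.array([.5293,.0447])); print(r); save(c,'w3.png')"
```

```text
phi -153.61 centre in tool mm [56.4 -1.3 -0.1] z 0.0815 F [-4.36  0.76  0.73] q6 -2.11 t 18.2167 tilt [-0.001  0.    -1.   ]
{'centre': array([0.5318, 0.0489]), 'R': 0.0504, 'mark': np.float64(239.99), 'nm': 791, 'mr': np.float64(0.0362), 'arrow': np.float64(245.89), 'na': 1132, 'arrowdir': 259.3}
```

View pics/w3.png

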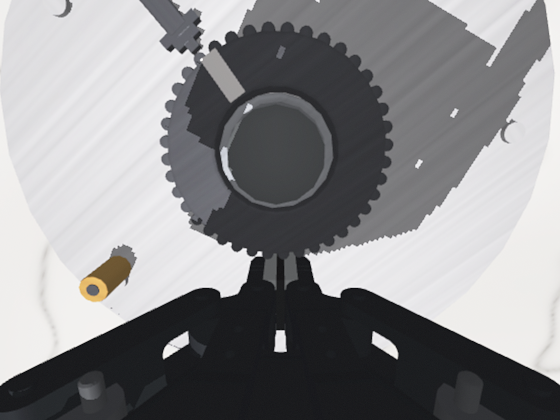

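The mark (222,75) is about 6° short of the arrow (190,35). I'll do a small final roll, then move the finger off and up.

Emit:
servo_tool(series="1 0.0002 0.003 0 0 0 -3;1 0.0004 0.0058 0 0 0 -6;1 0.0004 0.0058 0 0 0 -6;1 0.0004 0.0058 0 0 0 -6")

```text
time_s: 18.6
eef_pos: [0.5764, 0.0756, 0.0815]
eef_rot: [0.001, -0.28, 0.96, 0.0]
wrist_force: [3.9, 4.1, -1.6]
opening: -0.002
grasp_force: 2.6
```

Emit:
servo_tool(series="1 -0.005 0 0 0 0 0;1 -0.012 0 0 0 0 0;1 -0.015 0 0 0 0 0;1 -0.015 0 -0.03 0 0 0;1 -0.025 0 -0.07 0 0 0;1 -0.035 0 -0.1 0 0 0;1 -0.035 0 -0.12 0 0 0;1 -0.035 0 -0.12 0 0 0;1 -0.035 0 -0.12 0 0 0;1 -0.035 0 -0.12 0 0 0")

```text
time_s: 19.43
eef_pos: [0.6047, 0.0944, 0.2]
eef_rot: [-0.001, -0.281, 0.96, 0.0]
wrist_force: [-0.6, -0.4, -0.4]
opening: 0.001
grasp_force: 0.0
```

```bash
python3 -c "
from h import *
status()
c=cam('wrist'); save(c,'w4.png')
for x in ([.5293,.0447],): print(measure(c,np.array(x)))
r=measure(c,np.array([.5293,.0447])); print(measure(c,r['centre']))
"
```

```text
phi -147.33 centre in tool mm [90.3 -1.1  0.2] z 0.2 F [ 0.72 -0.05  0.42] q6 -2.18 t 19.4333 tilt [ 0.002  0.001 -1.   ]
{'centre': array([0.5289, 0.045 ]), 'R': 0.0456, 'mark': np.float64(245.36), 'nm': 239, 'mr': np.float64(0.0361), 'arrow': np.float64(245.76999999999998), 'na': 560, 'arrowdir': 252.94}
{'centre': array([0.5289, 0.045 ]), 'R': 0.0456, 'mark': np.float64(246.14), 'nm': 240, 'mr': np.float64(0.0362), 'arrow': np.float64(246.17000000000002), 'na': 561, 'arrowdir': 252.79}
```

View pics/w4.png

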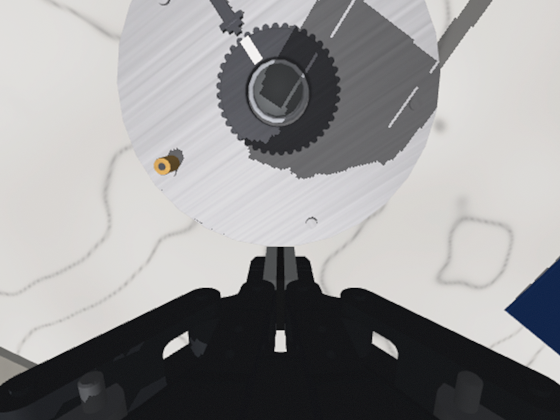

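The finger is clear. The mark (252,48) faces the arrow tip (237,25) within about 0.5°, and the plug and standoff are undisturbed. Counted rotation is 244° at the start plus about 476° rolled, which makes two turns.

```bash
python3 -c "
from bench import ctrl
print(ctrl.hand_in())"
```

```text
the job is handed in; nothing more can be done
None
```

I rolled the ring about 476° anticlockwise to two full turns from tight, with its line within about 0.5° of the arrow. The finger is clear of everything, the plug, standoff, bin and screwdriver were not touched, and the job was handed in at about 19.5 s.

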